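# Pry up the rearing tank and block it

## Task

Lever up the front edge of the black tank's board with the pry bar over its fulcrum block and leave the bar caught under the hook. Slide the thick wooden packer lengthwise in under the raised edge, to the right of the fulcrum, until it butts firmly, but not hard, against the stop rail. Then free the bar from the hook and ease it up so that the tank comes down gently onto the packer, let go, never pushing on the tank with the robot itself and leaving everything else where it is.

Things in the scene. Friction and masses are not known exactly. Their poses are not given: they have to be found in the camera images.
- stand: Fixed stand of the tank. Origin on the bench plane, straight below the middle of the board's front edge. Frame: +x horizontally in under the tank, z up, +y to the left when looking in under the tank. 'Left' and 'right' below mean +y and -y of this frame.
- tank (a joint): Tilt in rad of the black lidded tank with the grey board under it, 0 = level (start), growing as the front edge rises. Hinge along y at x = 270 mm, 34 mm up, in the stand's frame. 4 to 6 kg: the front edge bears 20 to 30 N. About 0.034 when resting on the packer, about 0.05 with the bar caught under the hook. It falls freely; coming down faster than 0.3 rad/s is a drop.
- tank_edge (a point): Middle of the lower front edge of the tank's board. The board is 270 mm deep (stand x = 0 to 270), 260 wide, 18 thick, its underside 34 mm above the bench when level; the tank on it starts 47 mm behind the front edge (its lid 37 mm) and stands about 200 mm high.
- stop: Fixed steel stop rail on the bench under the board, 240 mm wide, 20 deep, 34 high. Origin on the bench at the middle of its front face, 35 mm behind the board's front edge; same axes as the stand. It is rigid, and must not be pushed with more than 25 N.
- fulcrum: Fixed wooden block with a steel rod (radius 8 mm) along y as its ridge, rod axis 27 mm and ridge 35 mm above the bench, 60 mm wide. Origin on the bench below the ridge's middle, 45 mm in front of the board's edge and 50 mm left of its middle; axes as the stand. Two pins on the ridge, 31 mm apart and 53 mm high, keep the bar from slipping sideways.
- bar: Loose steel pry bar, 0.35 kg, on the ridge between the pins, toe already under the board. Origin on its flat underside where it crosses the ridge, +x towards the toe (tip at x = 66 mm), +z out of its upper face. 18 mm wide, 10 thick (7 from x = 20 mm to the tip). At the start its grip is up in the air (about 0.185 rad) and swung 0.26 to 0.34 rad to the right. Pushing the grip down takes 6 to 12 N.
- bar_grip (a point): Centre of the bar's black rubber grip (bar frame -225, 0, 11 mm), which is 22 x 22 mm and runs from x = -260 to -190 mm, underside flush with the bar's.
- hook: Fixed hook: 10 mm round steel rod that stands 30 mm left of the origin and is bent over to the right at the top; its free end reaches 9 mm right of the origin, its underside is 37 mm above the bench. Origin on the bench, 95 mm in front of the fulcrum's and in line with it; axes as the stand.
- hook_lip (a point): Underside of the hook above its origin, 37 mm up. To catch the bar: push the grip down until the bar's top is below this (bar tilted about 0.11 rad grip-down), swing the grip left until the bar lies straight along the stand's x under the hook, let it rise against the hook. To free it, do the reverse.
- packer: Thick packer: loose plain wooden block 120 x 30 x 42 mm (x, y, z), 0.11 kg. Origin centre of its underside, x along its length. Home: lengthwise under the board with its end against the stop rail, its origin then at x = -25 mm in the stand's frame, beside the fulcrum at about y = -60 mm (free room is y = -115 to -15).
- thin_packer: Bystander: block of the same length and width, only 22 mm high, too thin. Origin centre of its underside. Which of the two lies farther out changes.
- jar: Bystander: closed jar, 64 mm across, 90 high. Origin centre of its underside.
- clip: Bystander: green plastic clip, 78 mm long, 12 high. Origin centre of its underside.
Mind the look-alikes: they are no part of the job. Leave any blue look-alike of the hook alone.

How it is judged:
By the outcome, as a careful person would: the job done as asked, in the order asked, and still so for the second after the job is handed in, with the robot touching nothing.
It also fails if it takes over 72 s, if anything falls off the work surface, if the arm or the gripper's body presses on something with over 40 N, if the wrist force passes 120 N, or if a joint passes its speed limit or range.

## Robot

A 6-joint arm with a two-finger parallel gripper is mounted at the origin on the work surface. World frame = base frame: x ahead of the robot, y to its left, z up, the work surface at z = 0. Lengths are in mm, angles in rad, forces in N, time in s.
With the tool pointing down it reaches from about 400 to 925 mm from the base axis. Payload 12.5 kg.
Tool frame: the origin (TCP) lies midway between the tips of the shut fingers; the grasp point (between the pads) lies 19 mm behind it; z points along the fingers, y is the line along which they close (so a half turn about z gives the same grasp; the last joint's range is limited). The gripper opens to 95 mm and grips with 3 to 60 N. Pads are 20 mm wide; open, the fingers measure 119 mm over their backs; the gripper's body (75 mm by 180 mm) begins 59 mm behind the grasp point.
Start: joints at [1.015, 0.491, 1.559, -0, 1.092, -0.106], TCP at [271.728, 562.86, 214.661] pointing down, gripper open.
Joint ranges: [-3.1, 3.1], [-0.84, 2.19], [0.05, 2.79], [-1.13, 4.28], [0.06, 2.93], [-2.69, 2.69]. Speed limits (rad/s): [2.22, 2.22, 2.79, 3.14, 3.14, 3.14].

## Interface

Orientations are given as [roll, pitch, yaw] about the fixed x, y, z axes, in that order (R = Rz(yaw) Ry(pitch) Rx(roll)).
In Python, from cell import readout, eyes, env gives the robot as it stands.
- The arm moves only by the tool move_arm, never from a script. Its argument "plan" is a list of rows, each a list of 3 entries, a list of its own where there are three numbers: the turn, a rotation vector about the tool's x, y, z in degrees, then the shift along the tool's x, y, z in m, then the gripper command: -1 is shut, 1 is fully open, values between are in proportion. In form: [[[ax, ay, az], [x, y, z], jaw], ...]. A call has 1 to 5 rows; each row is the pose to reach, as a shift and turn from the pose commanded when the call began, along the tool's axes at that moment; what a row does not reach only later rows make up. A row lasts 1/8 s, in which the tool goes at most 62.5 mm and 10.7 degrees, less where a joint would pass 70% of its speed; a pose out of reach is approached as far as the arm can. A call with a gripper value outside its range is refused whole. The fingers move at their own pace and stop on an object; the grip force is fixed at half the most. Time passes only in rows, so rows that repeat a pose let the fingers close. It gives the time, the measured TCP pose, the force, the opening and the grip force at its end, in the units of the state.
- readout.state(): the state, without advancing time (a new reading comes with each control period).
- eyes.read_camera(name): name is "scene" or "top"; returns a dict with "img" (400x640x3 uint8, red, green, blue), "K" (3x3 intrinsics, pixels), "dist" ([k1, k2, p1, p2, k3] as OpenCV has them; the pictures are not rectified), "extrinsics" (4x4, takes a point from camera to world coordinates). Camera axes: x right, y up, looking along -z (the intrinsics and any distortion apply to the point x, -y, -z); pixel columns grow to the right and rows downward; lengths in mm; the calibration is good to about 2 mm. A picture is of the moment at which its call begins. There is no depth.
- env.job_done(): hands the job in; it is judged then, once.
Trained networks look in a picture, given as the dict that the camera call returned (one of the last four; its "shot" number tells which), for a name from the list of things; names that differ only in an ending like _2 or _b are one class to them, and where a whole thing is asked for, a point or a joint stands for the part that bears it (a point fixed in the world has none). Each returns a list of dicts, best first, with "score" (0 to 1); they miss things now and then, are a little off and sometimes report something else, mostly with a low value. They report only what shows in the picture. A call takes as long as a camera call. They do not tell look-alikes from the thing itself.
- eyes.cut_out(picture, name): "mask" (400x640 bool, what is visible of it) and "uv" ([column, row] in pixels, amid what is visible of it).
The state is a dict: "t": time; "joints": joint angles; "qvel": joint speeds; "tau": joint torques, N m; "eef_pos": TCP position; "tcp_rot": TCP orientation; "ft_force": force on the tool from outside, world axes, zero at the start; "moment": the same for the moment, N m; "opening": opening from 0.0 (shut) to 1.0 (fully open); "grip_force": force on a finger pad.
Only numpy, scipy, OpenCV 4.12 (cv2) and the standard library are available. Lean on these libraries where they do the work, as an engineer would, in place of code of your own. Each camera call takes 0.05 s, during which the arm holds its last target. There are 200 camera calls.

## Working session

There is one attempt and no reset: what is moved stays moved. The work goes in short steps, Python scripts to look and compute and a tool call to move; the robot and the scene stay as the last step left them, time stands still between calls to the robot, and variables do not carry over. Pictures are saved under pics/ and viewed, at most 11 in all, crops included, and the job is handed in when it is done.

Besides the shell and the picture viewer there is one more tool, called after "Emit:" by a JSON object that holds its "api" and its "payload". move_arm: Moves the arm, as the interface text tells. Its arguments: {"type":"object","properties":{"plan":{"type":"array","items":{"type":"array"}}},"required":["plan"]}

```bash
mkdir -p pics; ls
cat > h.py <<'E'
import numpy as np, cv2
from cell import readout, eyes, env
def ray(c,uv):
    p=cv2.undistortPoints(np.array([[uv]],float),np.array(c["K"],float),np.array(c["dist"],float))[0,0]
    E=np.array(c["extrinsics"]);d=E[:3,:3]@np.array([p[0],-p[1],-1.]);return E[:3,3],d
def onz(c,uv,z):
    o,d=ray(c,uv);return o+d*(z-o[2])/d[2]
def proj(c,P):
    E=np.linalg.inv(np.array(c["extrinsics"]));P=np.atleast_2d(P)@E[:3,:3].T+E[:3,3]
    P=P*[1,-1,-1]
    return cv2.projectPoints(P.astype(float),np.zeros(3),np.zeros(3),np.array(c["K"],float),np.array(c["dist"],float))[0][:,0]
def save(c,n,box=None,s=1):
    im=c["img"][:,:,::-1]
    if box: im=im[box[1]:box[3],box[0]:box[2]]
    cv2.imwrite(n,cv2.resize(im,None,fx=s,fy=s,interpolation=cv2.INTER_CUBIC))
E
python3 - <<'E'
from h import *
print(readout.state())
for n in("scene","top"):
    c=eyes.read_camera(n);save(c,f"pics/{n}0.png")
    E=np.array(c["extrinsics"]);print(n,E.round(3).tolist(),c["K"],c["dist"])
    for t in["tank","stop","fulcrum","bar","bar_grip","hook","packer","thin_packer","jar","clip"]:
        print(t,[(round(float(r["score"]),2),np.round(r["uv"]).tolist(),int(r["mask"].sum())) for r in eyes.cut_out(c,t)])
E
```

```text
pics
{'t': 0.0, 'joints': array([ 1.01540403e+00,  4.91551458e-01,  1.55949304e+00, -2.10163017e-05,
        1.09170746e+00, -1.05580178e-01]), 'qvel': array([-3.30519446e-05, -2.57844332e-04,  7.83754107e-05, -2.74313364e-04,
        4.81517062e-04, -2.07684851e-04]), 'tau': array([-4.36521632e-04, -6.12649441e+01, -2.58176601e+01,  6.92654005e-02,
        4.82831988e-02, -1.28400184e-04]), 'eef_pos': array([271.57836958, 562.61421148, 214.05177648]), 'tcp_rot': array([-3.14043784e+00, -1.03637206e-04,  2.69179018e+00]), 'ft_force': array([-0.10107429, -0.16652726, -1.02153292]), 'moment': array([ 0.01916701, -0.03399859, -0.02857464]), 'grip_force': 0.0, 'opening': 1.000834468900789}
scene [[-0.037, -0.823, 0.567, 1162.776], [0.999, -0.029, 0.024, -1.65], [-0.003, 0.568, 0.823, 930.708], [0.0, 0.0, 0.0, 1.0]] [[380.44797249   0.         314.69861293]
 [  0.         380.44797249 202.18860747]
 [  0.           0.           1.        ]] [-0.05533519  0.          0.          0.          0.        ]
tank [(0.9, [435.0, 198.0], 11878)]
stop [(0.59, [221.0, 189.0], 494)]
fulcrum [(0.69, [
[... 536 characters left out ...]
       316.32188291]
 [  0.         419.73974387 195.93285048]
 [  0.           0.           1.        ]] [0.0133882 0.        0.        0.        0.       ]
tank [(0.63, [210.0, 203.0], 10504)]
stop [(0.43, [209.0, 204.0], 10389), (0.26, [418.0, 226.0], 361)]
fulcrum [(0.58, [279.0, 231.0], 161)]
bar [(0.57, [316.0, 213.0], 751)]
bar_grip [(0.87, [318.0, 211.0], 745), (0.54, [458.0, 257.0], 158)]
hook [(0.47, [292.0, 266.0], 167), (0.45, [311.0, 230.0], 185), (0.21, [210.0, 205.0], 10427)]
packer [(0.67, [413.0, 192.0], 426), (0.4, [317.0, 212.0], 672)]
thin_packer [(0.84, [416.0, 228.0], 384)]
jar [(0.83, [343.0, 130.0], 439)]
clip [(0.74, [454.0, 256.0], 192), (0.58, [316.0, 209.0], 671)]
```

View pics/scene0.png

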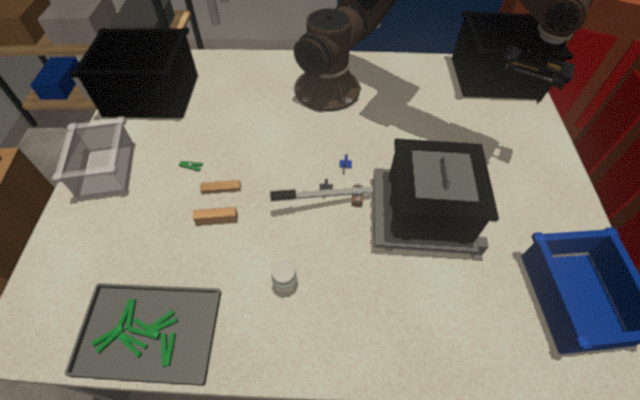

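View pics/top0.png

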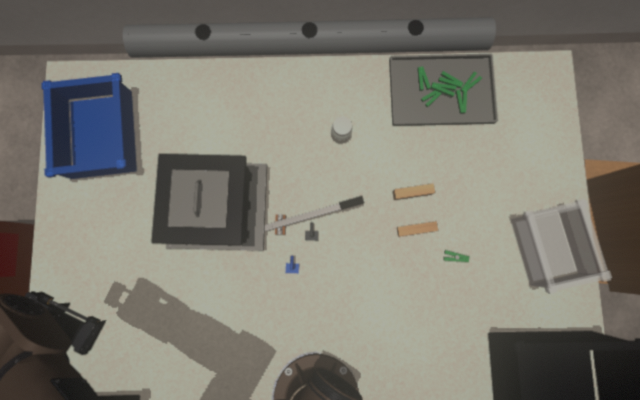

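The scene picture shows the tank at (435,198), bar grip at (283,195), fulcrum (358,197), black hook (326,184) and blue look-alike (345,162). Packer candidates are the blocks at scene (215,213) and (220,187), top (413,192) and (417,228). The one at scene (215,213) shows a taller side face, so it should be the 42 mm packer. I'll confirm that in an enlarged crop.

Run:
```python
from h import *
a=cv2.imread("pics/scene0.png");b=cv2.imread("pics/top0.png")
f=lambda im,x0,y0,x1,y1,s:cv2.resize(im[y0:y1,x0:x1],None,fx=s,fy=s,interpolation=cv2.INTER_CUBIC)
cv2.imwrite("pics/s1.png",f(a,180,145,380,265,4)[:480,:800])
cv2.imwrite("pics/t1.png",f(b,230,145,480,275,3.2))
cv2.imwrite("pics/s2.png",f(a,340,140,500,260,5))
```

```text
(no output)
```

View pics/s1.png

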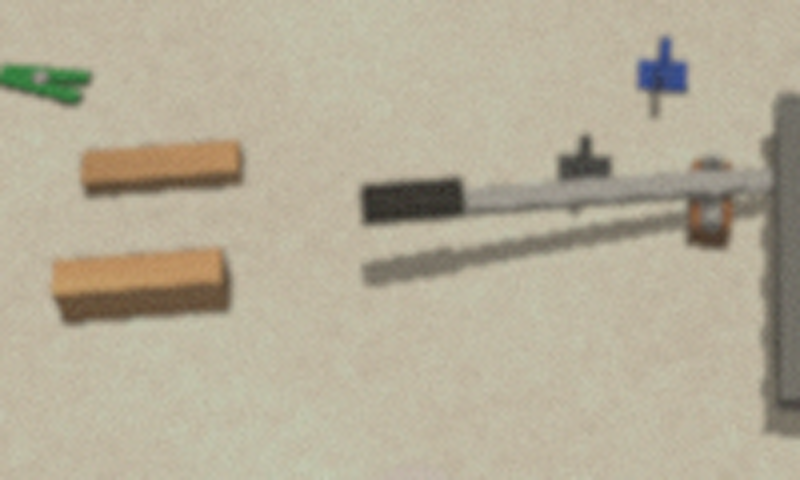

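View pics/t1.png

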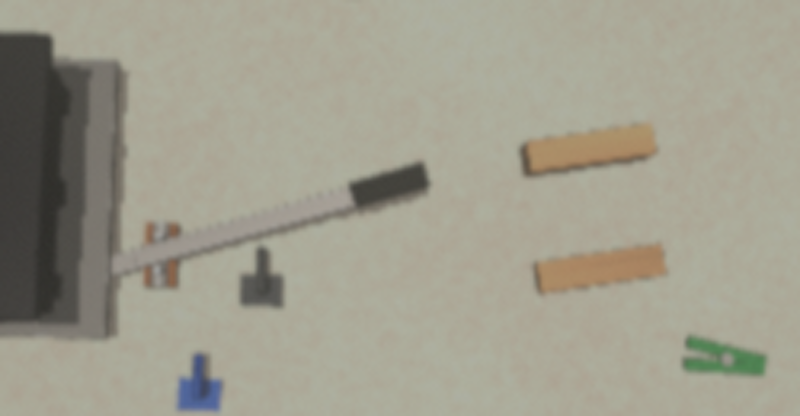

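View pics/s2.png

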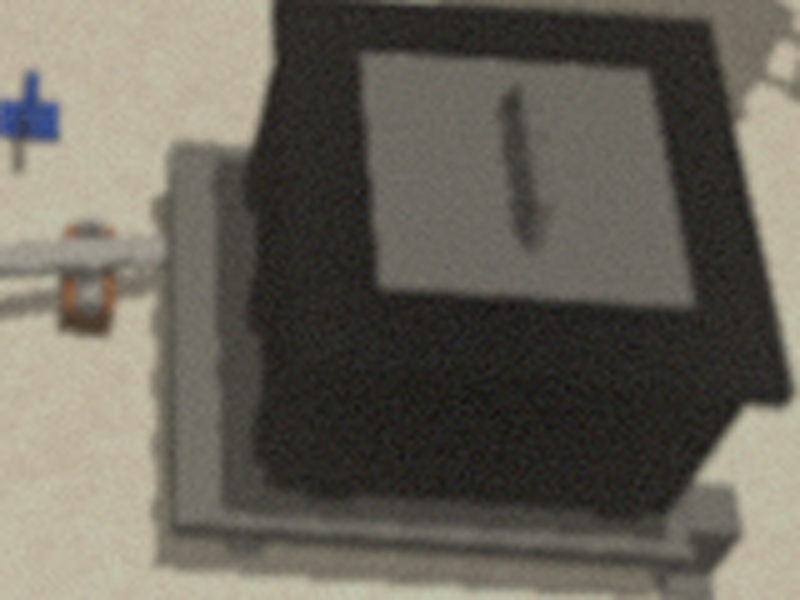

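The block at scene (215,213) / top (413,192) has clearly the taller side face (about 14 px against 5 px in the crop), so it is the thick packer. The hook is the black one at top (312,236), in line with the fulcrum at top (281,225). The blue one is left alone.

```bash
cat >> h.py <<'E'
from scipy.optimize import least_squares, minimize
def box(L,W,H,x0=None):
    x0=-L/2 if x0 is None else x0
    return np.array([[x,y,z] for x in(x0,x0+L) for y in(-W/2,W/2) for z in(0,H)],float)
def Rz(a): return np.array([[np.cos(a),-np.sin(a),0],[np.sin(a),np.cos(a),0],[0,0,1.]])
def sil(cs,ms,pts,p0,step=(6,6,.1)):
    """fit x,y,yaw of a convex body by silhouettes"""
    def cost(p):
        s=0
        for c,m in zip(cs,ms):
            uv=proj(c,pts@Rz(p[2]).T+[p[0],p[1],p[3] if len(p)>3 else 0])
            q=cv2.convexHull((uv*16).round().astype(np.int32).reshape(-1,1,2)) 
            im=np.zeros(m.shape,np.uint8);cv2.fillConvexPoly(im,q,255,cv2.LINE_AA,4)
            s+=np.abs(im/255.-m).sum()/m.sum()
        return s
    p0=np.array(p0,float);sx=np.vstack([p0]+[p0+np.eye(len(p0))[i]*step[i] for i in range(len(p0))])
    r=minimize(cost,p0,method="Nelder-Mead",options=dict(initial_simplex=sx,xatol=.02,fatol=1e-4));return r.x,r.fun
def wood(c,uv,r=30):
    hsv=cv2.cvtColor(cv2.GaussianBlur(c["img"],(3,3),0),cv2.COLOR_RGB2HSV)
    m=((hsv[...,1]>95)&(hsv[...,0]<20)).astype(np.uint8)
    n,l=cv2.connectedComponents(m);ys,xs=np.nonzero(l);k=np.argmin((xs-uv[0])**2+(ys-uv[1])**2)
    return l==l[ys[k],xs[k]]
E
python3 - <<'E'
from h import *
s=eyes.read_camera("scene");t=eyes.read_camera("top")
obs=[(t,(267.2,164.4),(0,-130,52)),(t,(263.4,250.3),(0,130,52)),(s,(374.4,169),(0,130,52)),(s,(375,244.4),(0,-130,52)),
 (t,(280.6,224.7),(-45,50,35))]
def cam(p):
    return np.concatenate([proj(c,Rz(p[2])@np.array(P,float)+[p[0],p[1],0])[0]-uv for c,uv,P in obs])
r=least_squares(cam,[400,140,1.57]);print("stand",r.x.round(3),r.fun.reshape(-1,2).round(1).tolist())
x,y,a=r.x
for n,P in dict(fulc=(-45,50,0),hook=(-140,50,0)).items(): print(n,(Rz(a)@np.array(P,float)+[x,y,0]).round(1))
for n,P in dict(hookend=(-140,41,42),hookpost=(-140,80,42),ridge=(-45,50,35)).items():
    W=Rz(a)@np.array(P,float)+[x,y,0];print(n,[proj(c,W)[0].round(1).tolist() for c in(s,t)])
for nm,uvs,uvt,H in(("packer",(215,213),(413,192),42),("thin",(221,187),(417,228),22)):
    ms=[wood(s,uvs),wood(t,uvt)]
    g=onz(t,uvt,H)
    p=sil([s,t],ms,box(120,30,H),[g[0],g[1],a]);print(nm,[int(m.sum()) for m in ms],p)
    print([sil([c],[m],box(120,30,H),p[0])[0].round(2).tolist() for c,m in((s,ms[0]),(t,ms[1]))])
g=[r["mask"] for r in(eyes.cut_out(s,"bar")[0],eyes.cut_out(t,"bar")[0])]
for c,m in zip((s,t),g):
    rr=cv2.minAreaRect(np.argwhere(m)[:,::-1].astype(np.float32));print(rr,cv2.boxPoints(rr).round(1).tolist())
# grip top ends at top view
F=Rz(a)@np.array([-45,50,35.])+[x,y,0]
for yaw in(.26,.28,.30,.32,.34):
    Rb=Rz(a-(-yaw)*1)@np.eye(3)
    for sg in(1,-1):
        d=Rz(a+sg*yaw)@np.array([np.cos(.185),0,-np.sin(.185)])
        if sg==1: print(yaw,[proj(c,F-225*d+[0,0,11])[0].round(1).tolist() for c in(s,t)], (F-225*d+[0,0,11]).round(1))
E
```

```text
stand [552.444 140.47    1.523] [[-0.2, -1.5], [-0.2, -0.1], [-0.2, -2.0], [-0.5, -1.0], [-0.4, -1.1]]
fulc [500.4  97.9   0. ]
hook [495.8   3.    0. ]
hookend [[325.5, 189.7], [312.1, 221.2]]
hookpost [[326.4, 179.1], [311.8, 234.4]]
ridge [[358.1, 190.8], [280.2, 223.6]]
packer [569, 271] (array([ 592.09784816, -312.9854242 ,    1.8309932 ]), np.float64(1.4632942737987287))
[[590.98, -306.18, 1.68], [591.54, -310.87, 1.83]]
thin [353, 277] (array([ 477.95841789, -316.14593977,    1.79708819]), np.float64(1.3617568752580544))
[[477.96, -316.2, 1.8], [477.96, -316.15, 1.8]]
((321.308837890625, 191.7329864501953), (10.708970069885254, 103.47602844238281), 85.17922973632812) [[269.29998779296875, 190.6999969482422], [372.3999938964844, 182.0], [373.29998779296875, 192.6999969482422], [270.20001220703125, 201.39999389648438]]
((280.0, 225.0), (20.0, 10.0), 90.0) [[275.0, 215.0], [285.0, 215.0], [285.0, 235.0], [275.0, 235.0]]
0.26 [[281.6, 190.9], [353.7, 204.3]] [ 547.  -118.3   87.4]
0.28 [[281.8, 192.2], [353.3, 202.8]] [ 551.3 -117.3   87.4]
0.3 [[282.1, 193.5], [352.9, 201.3]] [ 555.6 -116.3   87.4]
0.32 [[282.4, 194.8], [352.4, 199.9]] [ 559.8 -115.1   87.4]
0.34 [[282.7, 196.0], [351.9, 198.4]] [ 564.1 -113.9   87.4]
```

Run:
```python
from h import *
s=eyes.read_camera("scene");t=eyes.read_camera("top")
for nm,uvs,uvt,H in(("packer",(215,213),(413,192),42),("thin_packer",(221,187),(417,228),22)):
    ms=[]
    for c,uv in((s,uvs),(t,uvt)):
        R=[r for q in("packer","thin_packer") for r in eyes.cut_out(c,q) if np.hypot(*(np.array(r["uv"])-uv))<8];ms.append(max(R,key=lambda r:r["score"])["mask"])
    best=min((sil([s,t],ms,box(120,30,H),[*onz(t,uvt,H)[:2],w]) for w in(1.4,1.57,1.7)),key=lambda r:r[1])
    print(nm,[int(m.sum()) for m in ms],best)
    for c,m,uv in((s,ms[0],uvs),(t,ms[1],uvt)):
        print(sil([c],[m],box(120,30,H),best[0]), proj(c,box(120,30,H)@Rz(best[0][2]).T+[*best[0][:2],0]).mean(0), m.nonzero()[1].mean(),m.nonzero()[0].mean())
        rr=cv2.minAreaRect(np.argwhere(m)[:,::-1].astype(np.float32));print(rr)
for c in(s,t):
    for r in eyes.cut_out(c,"bar_grip")[:1]:
        rr=cv2.minAreaRect(np.argwhere(r["mask"])[:,::-1].astype(np.float32));print(rr,r["score"],cv2.boxPoints(rr).round(1).tolist())
```

```text
packer [730, 449] (array([ 592.14994217, -307.99237311,    1.73246729]), np.float64(0.3953713358303018))
(array([ 593.81601033, -308.00881931,    1.73608474]), np.float64(0.1467365028203062)) [215.65516846 215.68199417] 215.16164383561645 216.2013698630137
((215.01219177246094, 216.60975646972656), (17.779478073120117, 44.72477722167969), 83.6598129272461)
(array([ 590.8426505 , -305.44549811,    1.71935966]), np.float64(0.234438185073584)) [413.64167318 190.87282215] 413.2783964365256 191.16481069042317
((413.2999572753906, 191.10000610351562), (11.313709259033203, 41.86072540283203), 81.8698959350586)
thin_packer [448, 393] (array([ 480.04002507, -315.20663133,    1.71170122]), np.float64(0.5294922835546432))
(array([ 480.17447813, -315.4296147 ,    1.70980873]), np.float64(0.27765231092436976)) [220.84182102 186.33284793] 219.75446428571428 186.91964285714286
((219.942626953125, 186.8688507080078), (11.860180854797363, 40.28840255737305), 84.80557250976562)
(array([ 480.04830201, -315.14637778,    1.71176765]), np.float64(0.2512198772638826)) [417.33301554 227.91947863] 416.1679389312977 228.14758269720102
((416.8918762207031, 227.8513641357422), (10.52153491973877, 40.60654830932617), 80.53767395019531)
((214.5136260986328, 216.71791076660156), (17.715435028076172, 45.34901809692383), 86.42366790771484) 0.7 [[191.3000030517578, 209.3000030517578], [236.60000610351562, 206.5], [237.6999969482422, 224.10000610351562], [192.39999389648438, 227.0]]
((314.22308349609375, 212.51539611816406), (7.550793647766113, 101.22876739501953), 74.2913589477539) 0.89 [[264.5, 222.60000610351562], [361.8999938964844, 195.1999969482422], [364.0, 202.39999389648438], [266.5, 229.89999389648438]]
```

```bash
cat >> h.py <<'E'
S=np.array([552.4,140.5,0]);A=1.523
F=S+Rz(A)@np.array([-45.,50,0])
def st(x,y,z=0): return S+Rz(A)@np.array([x,y,z],float)
def grip(th,psi):  # th grip-down, psi swung right
    d=Rz(A+psi)@np.array([np.cos(th),0,np.sin(th)]);n=Rz(A+psi)@np.array([-np.sin(th),0,np.cos(th)])
    return F+[0,0,35]-225*d+11*n
from scipy.spatial.transform import Rotation as Ro
def mv(p,yaw,q=None):
    s=readout.state();T=Ro.from_euler("xyz",s["tcp_rot"]);q=s["eef_pos"] if q is None else q
    G=Ro.from_euler("xyz",[np.pi,0,yaw])
    print("turn",(T.inv()*G).as_rotvec(degrees=True).round(2).tolist(),"shift",(T.inv().apply(np.array(p)-q)/1000).round(4).tolist())
E
python3 - <<'E'
from h import *
t=readout.state()
for ps in(.27,.29,.31):
  g=grip(-.185,ps);print(g.round(1))
mv([*grip(-.185,.29)[:2],330],A+.29)
c=eyes.read_camera("top")
# bar yaw: project far end of grip top, near end
for ps in(.27,.29,.31):
    d=Rz(A+ps)@np.array([np.cos(.185),0,-np.sin(.185)]);n=Rz(A+ps)@np.array([np.sin(.185),0,np.cos(.185)])
    print(ps,proj(c,[F+[0,0,35]-260*d+22*n,F+[0,0,35]-190*d+22*n,F+[0,0,35]-260*d]).round(1).tolist())
E
```

```text
[ 548.6 -115.8   87.2]
[ 552.9 -114.8   87.2]
[ 557.1 -113.7   87.2]
turn [0.0, -0.0, 50.35] shift [-0.5478, -0.488, -0.1154]
0.27 [[364.4, 200.2], [340.6, 206.6], [364.9, 200.9]]
0.29 [[363.9, 198.5], [340.3, 205.4], [364.4, 199.2]]
0.31 [[363.4, 196.9], [339.9, 204.2], [363.9, 197.5]]
```

Emit:
{"api": "move_arm", "payload": {"plan": [[[0,0,0],[0,0,-0.06],1],[[0,0,0],[0,0,-0.12],1],[[0,0,10],[-0.045,-0.04,-0.12],1],[[0,0,20],[-0.09,-0.08,-0.12],1],[[0,0,20],[-0.135,-0.12,-0.12],1]]}}

```text
t: 2.58
eef_pos: [341.4, 394.4, 334.8]
tcp_rot: [3.141, 0.0, 2.341]
ft_force: [1.0, -0.2, 0.5]
opening: 1.002
grip_force: 0.0
```

```bash
python3 -c "
from h import *
print(readout.state()['eef_pos'],readout.state()['tcp_rot'],readout.state()['t'])
mv([*grip(-.185,.285)[:2],330],A+.285)"
```

```text
[341.40962346 394.42148138 334.77778224] [3.14105176e+00 1.28388656e-04 2.34076975e+00] 2.575
turn [0.03, -0.0, 30.53] shift [-0.5122, -0.2036, 0.0047]
```

Emit:
{"api": "move_arm", "payload": {"plan": [[[0,0,10],[-0.057,-0.0225,0],1],[[0,0,20],[-0.114,-0.045,0],1],[[0,0,30.5],[-0.171,-0.068,0],1],[[0,0,30.5],[-0.228,-0.091,0],1],[[0,0,30.5],[-0.285,-0.113,0],1]]}}

```text
t: 3.2
eef_pos: [459.3, 111.1, 335.0]
tcp_rot: [3.141, -0.0, 1.81]
ft_force: [0.7, 0.1, 0.6]
opening: 1.0
grip_force: 0.0
```

```bash
python3 -c "
from h import *
mv([*grip(-.185,.285)[:2],200],A+.285)"
```

```text
turn [0.05, -0.0, 0.14] shift [-0.2417, 0.036, 0.135]
```

Emit:
{"api": "move_arm", "payload": {"plan": [[[0,0,0],[-0.06,0.009,0],1],[[0,0,0],[-0.12,0.018,0],1],[[0,0,0],[-0.18,0.027,0.03],1],[[0,0,0],[-0.242,0.036,0.08],1],[[0,0,0],[-0.242,0.036,0.135],1]]}}

```text
t: 3.82
eef_pos: [551.8, -114.3, 207.7]
tcp_rot: [3.138, 0.002, 1.808]
ft_force: [1.1, 0.2, -0.9]
opening: 0.998
grip_force: 0.0
```

Run:
```python
from h import *
print(readout.state()['eef_pos'])
mv(grip(-.185,.285)-[0,0,13],A+.285)
s=eyes.read_camera("scene");t=eyes.read_camera("top")
im=np.vstack([cv2.resize(s["img"][150:230,240:440],None,fx=4,fy=4,interpolation=2)[:300],cv2.resize(t["img"][165:240,260:460],None,fx=4,fy=4,interpolation=2)])
cv2.imwrite("pics/a.png",im[:600,:800,::-1])
```

```text
[ 551.84562335 -114.27072376  207.6542749 ]
turn [0.18, 0.12, -0.0] shift [-0.0005, -0.0006, 0.1335]
```

View pics/a.png

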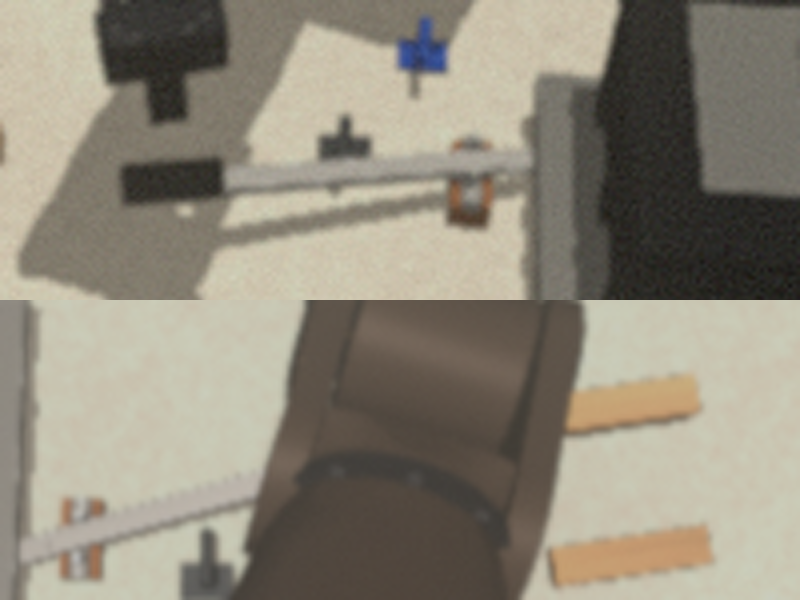

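The gripper is above the rubber grip: finger at crop (168,95), grip centre (172,180). The bar, hook and packers haven't moved. Next I descend and grip.

Emit:
{"api": "move_arm", "payload": {"plan": [[[0,0,0],[0,0,0.05],1],[[0,0,0],[0,0,0.1],1],[[0,0,0],[0,0,0.133],1],[[0,0,0],[0,0,0.133],-1],[[0,0,0],[0,0,0.133],-1]]}}

```text
t: 4.55
eef_pos: [551.7, -111.3, 77.5]
tcp_rot: [3.139, 0.001, 1.811]
ft_force: [-0.6, -1.5, 0.3]
opening: 0.844
grip_force: 0.0
```

Emit:
{"api": "move_arm", "payload": {"plan": [[[0,0,0],[0,0,0],-1],[[0,0,0],[0,0,0],-1],[[0,0,0],[0,0,0],-1],[[0,0,0],[0,0,0],-1]]}}

```text
t: 5.05
eef_pos: [550.6, -111.5, 75.2]
tcp_rot: [3.141, 0.0, 1.81]
ft_force: [-1.0, 0.2, -0.2]
opening: 0.426
grip_force: 0.0
```

Run:
```python
from h import *
s=readout.state();print(s)
p=s['eef_pos']+[0,0,13];d=(F-p)[:2];print("yaw from F",np.arctan2(d[1],d[0])-A,np.hypot(*d))
print(grip(-.185,.285)-[0,0,13])
```

```text
{'t': 5.05, 'joints': array([-3.17405370e-01,  5.82061155e-01,  1.84953311e+00,  1.11285584e-04,
        7.09832526e-01, -5.57040709e-01]), 'qvel': array([-2.12335997e-04,  4.15684606e-03,  2.27032783e-03, -9.57097826e-04,
       -2.97256433e-03,  6.07588376e-05]), 'tau': array([ 2.34599342e-02, -5.90645385e+01, -1.76209599e+01,  3.38472426e-02,
        7.90668768e-02,  5.41928403e-04]), 'eef_pos': array([ 550.56228375, -111.4808432 ,   75.22527214]), 'tcp_rot': array([3.14141352e+00, 2.61118255e-05, 1.81034726e+00]), 'ft_force': array([-0.98227559,  0.22969054, -0.16850013]), 'moment': array([-0.09235544,  0.04011732, -0.01916816]), 'grip_force': 0.0, 'opening': 0.4255305718338853}
yaw from F 0.28331477919244286 215.366662287052
[ 551.80116532 -115.06085643   74.2002688 ]
```

Emit:
{"api": "move_arm", "payload": {"plan": [[[0,0,0],[0,0,0],-1],[[0,0,0],[0,0,0],-1],[[0,0,0],[0,0,0],-1],[[0,0,0],[0,0,0],-1]]}}

```text
t: 5.55
eef_pos: [550.7, -111.5, 75.2]
tcp_rot: [3.141, 0.0, 1.81]
ft_force: [0.3, -0.2, 0.9]
opening: 0.233
grip_force: 29.9
```

Run:
```python
from h import *
s=readout.state();print(s['eef_pos'],s['ft_force'],s['opening'],s['grip_force'],s['tcp_rot'])
# path: offset of TCP from nominal grip point kept
off=s['eef_pos']-grip(-.185,.285)
for th,ps in((-.1,.285),(0,.285),(.06,.285),(.12,.285),(.12,.14),(.12,0),(.085,0)):
    print(th,ps,(grip(th,ps)+Rz(ps-.285)@off).round(1));mv(grip(th,ps)+Rz(ps-.285)@off,A+ps)
```

```text
[ 550.73996148 -111.53990604   75.17332488] [ 0.25774697 -0.15013814  0.91253421] 0.23252931104068827 29.8823744058609 [3.14105025e+00 1.47501073e-04 1.81009118e+00]
-0.1 0.285 [ 551.6 -115.1   56.4]
turn [0.03, 0.01, 0.12] shift [-0.0036, -0.0, 0.0188]
0 0.285 [ 552.1 -117.2   34. ]
turn [0.03, 0.01, 0.12] shift [-0.0059, -0.0, 0.0412]
0.06 0.285 [ 552.2 -117.5   20.5]
turn [0.03, 0.01, 0.12] shift [-0.0061, -0.0, 0.0547]
0.12 0.285 [ 552.  -116.9    7. ]
turn [0.03, 0.01, 0.12] shift [-0.0056, -0.0, 0.0682]
0.12 0.14 [ 520.5 -122.2    7. ]
turn [0.03, 0.01, 8.43] shift [-0.0031, -0.032, 0.0682]
0.12 0 [ 489.5 -122.8    7. ]
turn [0.03, 0.0, 16.45] shift [0.0036, -0.0622, 0.0682]
0.085 0 [ 489.5 -123.2   14.8]
turn [0.03, 0.0, 16.45] shift [0.0031, -0.0623, 0.0603]
```

Gripped cleanly (opening 22 mm, 30 N). Now I push the grip down.

Emit:
{"api": "move_arm", "payload": {"plan": [[[0,0,0],[-0.002,0,0.0095],-1],[[0,0,0],[-0.0035,0,0.019],-1],[[0,0,0],[-0.005,0,0.03],-1],[[0,0,0],[-0.006,0,0.041],-1],[[0,0,0],[-0.006,0,0.048],-1]]}}

```text
t: 6.18
eef_pos: [552.1, -117.5, 26.2]
tcp_rot: [3.141, 0.0, 1.81]
ft_force: [1.4, -1.9, 7.8]
opening: 0.229
grip_force: 30.0
```

Emit:
{"api": "move_arm", "payload": {"plan": [[[0,0,0],[0,0,0.007],-1],[[0,0,0],[0,0,0.014],-1],[[0,0,0],[0,0,0.02],-1],[[0,0,0],[0,0,0.02],-1]]}}

```text
t: 6.68
eef_pos: [552.2, -117.5, 7.3]
tcp_rot: [3.141, 0.001, 1.81]
ft_force: [-1.1, 0.3, 14.8]
opening: 0.228
grip_force: 30.0
```

Run:
```python
from h import *
s=readout.state();print(s['eef_pos'],s['ft_force'],s['moment'],s['opening'],s['grip_force'],s['tcp_rot'])
c=eyes.read_camera("scene");save(c,"pics/b.png",(240,140,440,260),4)
off=np.array([550.7,-111.5,75.2])-grip(-.185,.285)
for th,ps in((.12,.285),(.12,.14),(.12,0)): mv(grip(th,ps)+Rz(ps-.285)@off,A+ps)
```

```text
[ 552.18344668 -117.53501941    7.34661178] [-1.13635765  0.28913024 14.80304756] [-0.13286781  0.24747525 -0.33026984] 0.22797147373886503 29.999135434627533 [3.14085930e+00 5.29612086e-04 1.81039969e+00]
turn [0.04, 0.03, 0.14] shift [0.0006, 0.0, 0.0003]
turn [0.04, 0.02, 8.44] shift [0.003, -0.0319, 0.0003]
turn [0.04, 0.02, 16.47] shift [0.0097, -0.0621, 0.0003]
```

View pics/b.png

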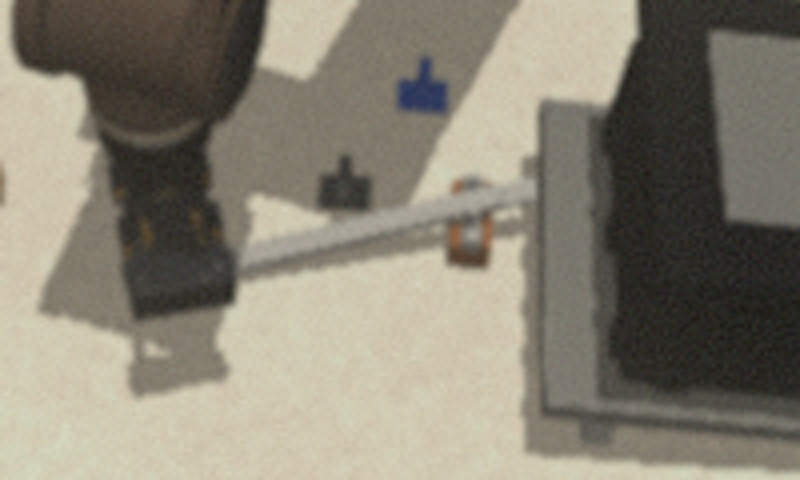

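The board's front edge is raised and the bar lies grip-down, still right of the black hook (crop (345,190)). Next I swing left.

Emit:
{"api": "move_arm", "payload": {"plan": [[[0,0,3],[0.001,-0.011,0],-1],[[0,0,6],[0.002,-0.022,0],-1],[[0,0,8.4],[0.003,-0.032,0],-1],[[0,0,11],[0.0045,-0.042,0],-1],[[0,0,11],[0.0045,-0.042,0],-1]]}}

```text
t: 7.35
eef_pos: [510.5, -124.0, 7.3]
tcp_rot: [3.14, 0.002, 1.62]
ft_force: [-2.8, -9.3, 13.4]
opening: 0.229
grip_force: 30.0
```

Run:
```python
from h import *
s=readout.state();print(s['eef_pos'],s['ft_force'],s['moment'],s['opening'],s['grip_force'],s['tcp_rot'])
off=np.array([550.7,-111.5,75.2])-grip(-.185,.285)
for th,ps in((.12,0),(.08,0)): mv(grip(th,ps)+Rz(ps-.285)@off,A+ps)
```

```text
[ 510.47064308 -123.98899643    7.3372414 ] [-2.75876058 -9.30161372 13.44374575] [-1.62193857  0.4330704   0.37297863] 0.22884823156340978 30.03766804933548 [3.13978294e+00 1.86380066e-03 1.61966584e+00]
turn [0.11, 0.1, 5.54] shift [0.0022, -0.0209, 0.0003]
turn [0.11, 0.1, 5.54] shift [0.0018, -0.0209, -0.0087]
```

Emit:
{"api": "move_arm", "payload": {"plan": [[[0,0,2],[0,-0.007,0],-1],[[0,0,4],[0.0005,-0.014,0],-1],[[0,0,5.5],[0.001,-0.021,0],-1],[[0,0,5.5],[0.001,-0.021,0],-1]]}}

```text
t: 7.85
eef_pos: [490.2, -124.4, 7.3]
tcp_rot: [3.138, 0.002, 1.524]
ft_force: [0.1, -11.8, 11.4]
opening: 0.227
grip_force: 30.1
```

Run:
```python
from h import *
s=readout.state();print(s['eef_pos'],s['ft_force'],s['moment'],s['opening'],s['grip_force'],s['tcp_rot'])
a=eyes.read_camera("scene");b=eyes.read_camera("top")
im=np.vstack([cv2.resize(a["img"][150:225,240:440],None,fx=4,fy=4,interpolation=2),cv2.resize(b["img"][175:250,240:440],None,fx=4,fy=4,interpolation=2)])
cv2.imwrite("pics/c.png",im[:,:,::-1])
```

```text
[ 490.16203636 -124.42060736    7.34613951] [  0.13764269 -11.77299581  11.41138272] [-2.11907045 -0.05421046  0.46695173] 0.2268361645994996 30.074461698532104 [3.13817666e+00 2.31634669e-03 1.52407483e+00]
```

View pics/c.png

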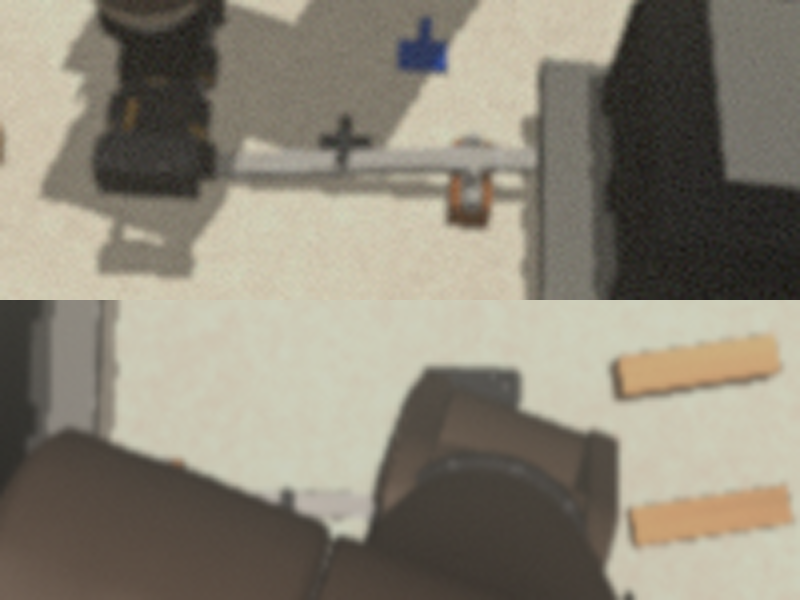

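The scene crop shows the hook rod at (345,140) crossing over the straight bar. Next I let the bar rise against it.

Emit:
{"api": "move_arm", "payload": {"plan": [[[0,0,0],[0,0,-0.002],-1],[[0,0,0],[0,0,-0.004],-1],[[0,0,0],[0,0,-0.006],-1],[[0,0,0],[0,0,-0.0075],-1]]}}

```text
t: 8.45
eef_pos: [489.7, -124.3, 14.1]
tcp_rot: [3.14, 0.002, 1.524]
ft_force: [0.3, -11.3, 1.9]
opening: 0.231
grip_force: 30.0
```

Emit:
{"api": "move_arm", "payload": {"plan": [[[0,0,0],[0,0,-0.001],-1],[[0,0,0],[0,0,-0.001],-1]]}}

```text
t: 8.7
eef_pos: [489.6, -124.2, 15.1]
tcp_rot: [3.14, 0.002, 1.524]
ft_force: [0.9, -11.8, 1.5]
opening: 0.227
grip_force: 30.0
```

Emit:
{"api": "move_arm", "payload": {"plan": [[[0,0,0],[-0.001,0,-0.0005],-1],[[0,0,0],[-0.002,0,-0.0005],-1],[[0,0,0],[-0.002,0,-0.0005],-1]]}}

```text
t: 9.07
eef_pos: [488.9, -124.5, 15.7]
tcp_rot: [-3.141, -0.0, 1.523]
ft_force: [2.7, 3.9, 2.2]
opening: 0.229
grip_force: 30.0
```

Emit:
{"api": "move_arm", "payload": {"plan": [[[0,0,0],[0,0,0],0],[[0,0,0],[0,0,0],1],[[0,0,0],[0,0,0],1],[[0,0,0],[0,0,0],1],[[0,0,0],[0,0,0],1]]}}

```text
t: 9.7
eef_pos: [488.9, -124.9, 16.1]
tcp_rot: [-3.142, -0.0, 1.522]
ft_force: [-0.7, -0.5, -0.6]
opening: 0.697
grip_force: 0.0
```

Emit:
{"api": "move_arm", "payload": {"plan": [[[0,0,0],[0,0,-0.02],1],[[0,0,0],[0,0,-0.06],1],[[0,0,0],[0,0,-0.12],1],[[0,0,0],[-0.05,0,-0.12],1],[[0,0,0],[-0.05,0,-0.12],1]]}}

```text
t: 10.32
eef_pos: [486.7, -176.9, 136.8]
tcp_rot: [3.14, 0.001, 1.52]
ft_force: [0.4, 0.8, -0.4]
opening: 0.998
grip_force: 0.0
```

Run:
```python
from h import *
s=readout.state();print(s['eef_pos'],s['ft_force'],s['opening'],s['tcp_rot'])
P=np.array([592,-307.5,0.]);g=P+Rz(1.732)@np.array([-40.,0,0])
mv(g+[0,0,110],1.732);mv(g+[0,0,6],1.732)
```

```text
[ 486.68399836 -176.94003762  136.80854016] [ 0.40999281  0.82631336 -0.39340557] 0.9979916200117428 [3.13969585e+00 9.48760587e-04 1.52001819e+00]
turn [0.1, 0.07, -12.15] shift [-0.1641, 0.1202, 0.0272]
turn [0.1, 0.07, -12.15] shift [-0.164, 0.12, 0.1312]
```

Emit:
{"api": "move_arm", "payload": {"plan": [[[0,0,-6],[-0.05,0.036,0],1],[[0,0,-12.1],[-0.1,0.073,0],1],[[0,0,-12.1],[-0.14,0.103,0.01],1],[[0,0,-12.1],[-0.164,0.12,0.025],1],[[0,0,-12.1],[-0.164,0.12,0.03],1]]}}

```text
t: 10.95
eef_pos: [598.4, -344.7, 103.8]
tcp_rot: [-3.14, -0.002, 1.733]
ft_force: [-1.1, 0.5, -0.7]
opening: 1.0
grip_force: 0.0
```

Run:
```python
from h import *
s=readout.state();print(s['eef_pos'],s['tcp_rot'])
P=np.array([592,-307.5,0.]);g=P+Rz(1.732)@np.array([-40.,0,0])
mv(g+[0,0,6],1.732)
a=eyes.read_camera("scene")
im=np.vstack([cv2.resize(a["img"][150:225,240:440],None,fx=4,fy=4,interpolation=2),cv2.resize(a["img"][165:240,140:340],None,fx=4,fy=4,interpolation=2)])
cv2.imwrite("pics/d.png",im[:,:,::-1])
```

```text
[ 598.39991918 -344.74111653  103.80563353] [-3.13987374e+00 -1.89199170e-03  1.73250294e+00]
turn [-0.1, -0.11, 0.03] shift [-0.0024, -0.0002, 0.0978]
```

View pics/d.png

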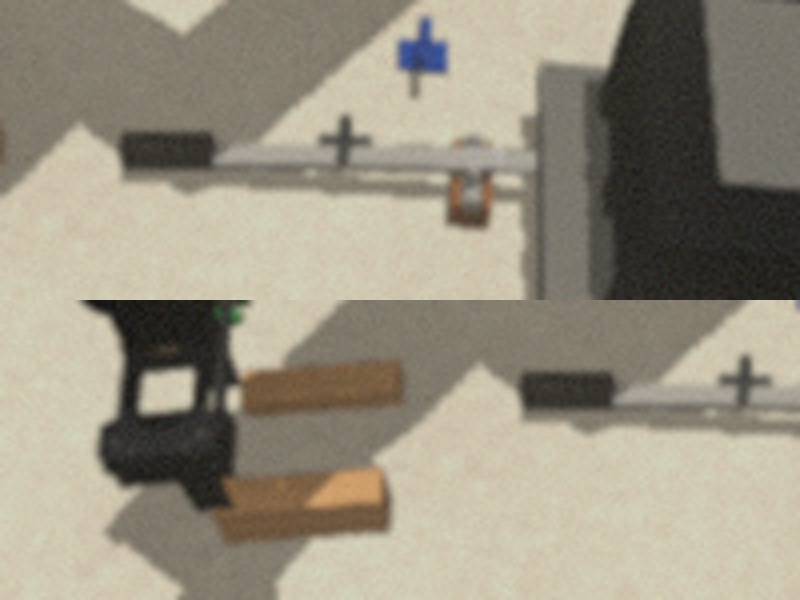

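The bar stays caught under the hook (crop (345,140)) with the board raised. The open gripper stands over the outer end of the tall packer at crop (220,490). Next I descend and grip it.

Emit:
{"api": "move_arm", "payload": {"plan": [[[0,0,0],[-0.001,0,0.05],1],[[0,0,0],[-0.001,0,0.09],1],[[0,0,0],[-0.001,0,0.097],1],[[0,0,0],[-0.001,0,0.097],-1],[[0,0,0],[-0.001,0,0.097],-1]]}}

```text
t: 11.62
eef_pos: [599.4, -345.6, 11.1]
tcp_rot: [3.14, 0.002, 1.734]
ft_force: [0.1, -0.3, -0.3]
opening: 0.845
grip_force: 0.0
```

Emit:
{"api": "move_arm", "payload": {"plan": [[[0,0,0],[0,0,0],-1],[[0,0,0],[0,0,0],-1],[[0,0,0],[0,0,0],-1],[[0,0,0],[0,0,0],-1],[[0,0,0],[0,0,0],-1]]}}

```text
t: 12.25
eef_pos: [598.6, -345.4, 9.0]
tcp_rot: [-3.142, -0.0, 1.734]
ft_force: [1.1, -0.0, 0.3]
opening: 0.323
grip_force: 0.3
```

Emit:
{"api": "move_arm", "payload": {"plan": [[[0,0,0],[0,0,0],-1],[[0,0,0],[0,0,0],-1]]}}

```text
t: 12.5
eef_pos: [598.6, -345.4, 9.0]
tcp_rot: [-3.142, -0.0, 1.734]
ft_force: [-0.3, 0.4, -0.2]
opening: 0.314
grip_force: 29.9
```

Run:
```python
from h import *
s=readout.state();print(s['eef_pos'],s['tcp_rot'],s['ft_force'])
mv([*st(-130,-62)[:2],26],A)
```

```text
[ 598.6057801  -345.39512754    9.00459608] [-3.14151257e+00 -1.15359822e-04  1.73366482e+00] [-0.26613671  0.38078566 -0.22061842]
turn [-0.01, -0.01, 12.07] shift [0.3469, 0.0666, -0.017]
```

Emit:
{"api": "move_arm", "payload": {"plan": [[[0,0,0],[0,0,-0.017],-1],[[0,0,3],[0.04,0.008,-0.017],-1],[[0,0,6],[0.085,0.016,-0.017],-1],[[0,0,9],[0.13,0.025,-0.017],-1],[[0,0,12],[0.175,0.034,-0.017],-1]]}}

```text
t: 13.12
eef_pos: [604.1, -165.9, 27.3]
tcp_rot: [3.14, 0.0, 1.522]
ft_force: [0.4, -0.6, -1.0]
opening: 0.312
grip_force: 29.9
```

Run:
```python
from h import *
s=readout.state();print(s['eef_pos'],s['tcp_rot'],s['ft_force'])
mv([*st(-130,-62)[:2],26],A)
```

```text
[ 604.11086766 -165.93605334   27.30488739] [3.14036893e+00 2.82305474e-04 1.52222882e+00] [ 0.36596231 -0.57036727 -1.0187772 ]
turn [0.07, 0.02, -0.04] shift [0.1736, -0.0044, 0.0013]
```

Emit:
{"api": "move_arm", "payload": {"plan": [[[0,0,0],[0.04,-0.002,0],-1],[[0,0,0],[0.085,-0.003,0],-1],[[0,0,0],[0.13,-0.004,0],-1],[[0,0,0],[0.165,-0.004,0],-1],[[0,0,0],[0.173,-0.004,0],-1]]}}

```text
t: 13.75
eef_pos: [608.2, 7.7, 27.1]
tcp_rot: [3.141, -0.0, 1.527]
ft_force: [0.3, -0.2, -1.3]
opening: 0.316
grip_force: 29.9
```

Emit:
{"api": "move_arm", "payload": {"plan": [[[0,0,0],[0,0,0.008],-1],[[0,0,0],[0,0,0.014],-1],[[0,0,0],[0,0,0.016],-1],[[0,0,0],[0,0,0.017],-1],[[0,0,0],[0,0,0.017],-1]]}}

```text
t: 14.38
eef_pos: [608.0, 5.4, 9.2]
tcp_rot: [3.141, -0.0, 1.524]
ft_force: [0.4, 0.1, -2.0]
opening: 0.313
grip_force: 29.9
```

Run:
```python
from h import *
s=readout.state();print(s['eef_pos'],s['tcp_rot'],s['ft_force'])
mv([*st(-63,-62)[:2],9],A)
a=eyes.read_camera("scene");save(a,"pics/e.png",(260,140,440,260),4.4)
```

```text
[608.00001287   5.44913508   9.16713296] [ 3.14131426e+00 -9.33095604e-05  1.52365508e+00] [ 0.38835776  0.10660288 -1.96447164]
turn [0.02, -0.01, 0.04] shift [0.0692, 0.0001, 0.0002]
```

View pics/e.png

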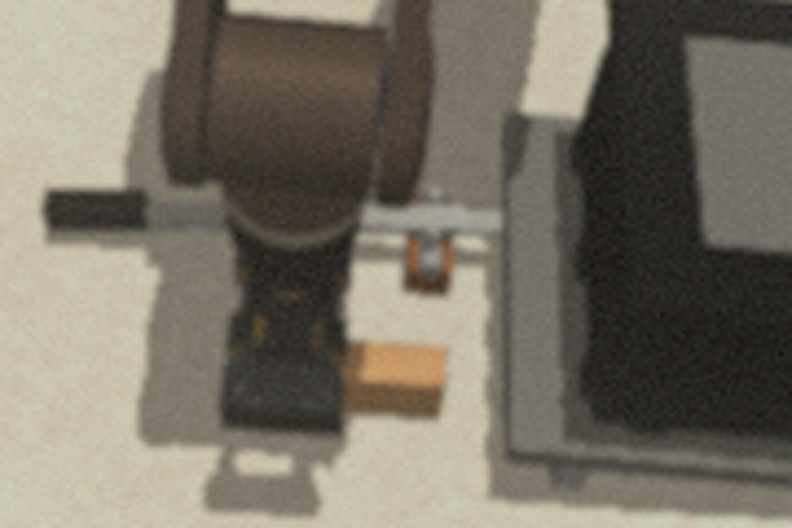

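The packer is held lined up in front of the board at crop (400,380), between the fulcrum and the board's right end, with its front end about 35–40 mm from the board edge. I slide it in slowly.

Emit:
{"api": "move_arm", "payload": {"plan": [[[0,0,0],[0.01,0,0],-1],[[0,0,0],[0.021,0,0],-1],[[0,0,0],[0.032,0,0],-1],[[0,0,0],[0.043,0,0],-1],[[0,0,0],[0.05,0,0],-1]]}}

```text
t: 15.05
eef_pos: [610.2, 56.7, 9.1]
tcp_rot: [3.142, -0.0, 1.525]
ft_force: [-0.1, 1.1, -1.4]
opening: 0.312
grip_force: 29.9
```

Emit:
{"api": "move_arm", "payload": {"plan": [[[0,0,0],[0.002,0,0],-1],[[0,0,0],[0.004,0,0],-1],[[0,0,0],[0.006,0,0],-1],[[0,0,0],[0.008,0,0],-1],[[0,0,0],[0.01,0,0],-1]]}}

```text
t: 15.68
eef_pos: [610.7, 65.7, 9.1]
tcp_rot: [3.142, -0.0, 1.524]
ft_force: [0.1, -0.7, -1.3]
opening: 0.317
grip_force: 29.9
```

Emit:
{"api": "move_arm", "payload": {"plan": [[[0,0,0],[0.001,0,0],-1],[[0,0,0],[0.002,0,0],-1],[[0,0,0],[0.003,0,0],-1],[[0,0,0],[0.004,0,0],-1]]}}

```text
t: 16.18
eef_pos: [610.9, 69.8, 9.1]
tcp_rot: [3.142, -0.0, 1.524]
ft_force: [-0.1, 0.7, -0.6]
opening: 0.316
grip_force: 29.9
```

Emit:
{"api": "move_arm", "payload": {"plan": [[[0,0,0],[0.001,0,0],-1],[[0,0,0],[0.002,0,0],-1],[[0,0,0],[0.003,0,0],-1]]}}

```text
t: 16.55
eef_pos: [611.0, 72.8, 9.1]
tcp_rot: [3.142, -0.0, 1.524]
ft_force: [-0.1, -0.3, -0.4]
opening: 0.317
grip_force: 29.9
```

Emit:
{"api": "move_arm", "payload": {"plan": [[[0,0,0],[0.0007,0,0],-1],[[0,0,0],[0.0015,0,0],-1]]}}

```text
t: 16.8
eef_pos: [611.1, 74.3, 9.1]
tcp_rot: [-3.142, -0.0, 1.524]
ft_force: [-0.3, 0.5, -1.7]
opening: 0.315
grip_force: 29.9
```

Emit:
{"api": "move_arm", "payload": {"plan": [[[0,0,0],[0.0005,0,0],-1],[[0,0,0],[0.001,0,0],-1]]}}

```text
t: 17.05
eef_pos: [611.2, 74.9, 9.1]
tcp_rot: [3.141, 0.0, 1.524]
ft_force: [-0.1, -5.7, -0.7]
opening: 0.311
grip_force: 29.9
```

Emit:
{"api": "move_arm", "payload": {"plan": [[[0,0,0],[0.0005,0,0],-1],[[0,0,0],[0.001,0,0],-1]]}}

```text
t: 17.3
eef_pos: [611.3, 75.0, 9.2]
tcp_rot: [3.141, 0.001, 1.525]
ft_force: [-0.7, -12.4, -0.4]
opening: 0.309
grip_force: 29.8
```

Emit:
{"api": "move_arm", "payload": {"plan": [[[0,0,0],[0,0,0],-0.2],[[0,0,0],[0,0,0],0],[[0,0,0],[0,0,0],0.2],[[0,0,0],[0,0,0],0.4],[[0,0,0],[0,0,0],0.4]]}}

```text
t: 17.92
eef_pos: [611.2, 76.3, 9.1]
tcp_rot: [3.142, -0.0, 1.524]
ft_force: [-0.2, 0.7, 0.3]
opening: 0.691
grip_force: 0.0
```

Emit:
{"api": "move_arm", "payload": {"plan": [[[0,0,0],[-0.002,0,-0.02],0.4],[[0,0,0],[-0.004,0,-0.06],0.4],[[0,0,0],[-0.02,0,-0.12],1],[[0,0,0],[-0.07,-0.02,-0.13],1],[[0,0,0],[-0.12,-0.06,-0.13],1]]}}

```text
t: 18.55
eef_pos: [547.0, -41.0, 141.6]
tcp_rot: [3.137, 0.001, 1.525]
ft_force: [0.2, -0.6, -0.9]
opening: 0.956
grip_force: 0.0
```

Run:
```python
from h import *
s=readout.state();print(s['eef_pos'],s['tcp_rot'],s['ft_force'])
mv([490,-125,130],A); mv([490,-125,15],A)
```

```text
[547.04130654 -41.020985   141.64264731] [3.13697625e+00 6.97541049e-04 1.52511703e+00] [ 0.21364569 -0.58823132 -0.9323644 ]
turn [0.26, 0.04, 0.12] shift [-0.0865, -0.0532, 0.0115]
turn [0.26, 0.04, 0.12] shift [-0.0864, -0.0537, 0.1265]
```

Emit:
{"api": "move_arm", "payload": {"plan": [[[0,0,0],[-0.043,-0.027,0],1],[[0,0,0],[-0.086,-0.0535,0.01],1],[[0,0,0],[-0.0865,-0.0535,0.03],1],[[0,0,0],[-0.0865,-0.0535,0.03],1]]}}

```text
t: 19.05
eef_pos: [488.7, -124.0, 109.5]
tcp_rot: [-3.141, -0.0, 1.523]
ft_force: [-0.6, -0.1, -0.1]
opening: 0.999
grip_force: 0.0
```

Run:
```python
from h import *
s=readout.state();print(s['eef_pos'],s['tcp_rot'],s['ft_force'])
mv([490,-125,15],A)
c=eyes.read_camera("scene");t=eyes.read_camera("top")
P=st(-25,-62);
for n,k in(("s",c),("t",t)):
    r=[(x["uv"],x["score"],int(x["mask"].sum()),cv2.boundingRect(x["mask"].astype(np.uint8))) for x in eyes.cut_out(k,"packer")]
    vis=box(85,30,42,-60)@Rz(A).T+P
    print(n,r,proj(k,vis).min(0),proj(k,vis).max(0))
print([(x["uv"],x["score"],cv2.minAreaRect(np.argwhere(x["mask"])[:,::-1].astype(np.float32))) for x in eyes.cut_out(c,"bar_grip")], proj(c,grip(.085,0)))
```

```text
[ 488.7295503  -124.01217287  109.4591799 ] [-3.14100292e+00 -3.46973245e-04  1.52299708e+00] [-0.63696254 -0.08805168 -0.07990402]
turn [-0.03, -0.02, -0.0] shift [-0.001, 0.0014, 0.0945]
s [([359.4, 225.5], 0.83, 524, (342, 218, 33, 18)), ([323.3, 184.1], 0.74, 52, (321, 180, 11, 10)), ([436.9, 193.8], 0.66, 12308, (373, 136, 130, 118))] [341.87311509 216.456049  ] [374.0260463  235.58807806]
t [([280.3, 187.5], 0.83, 323, (266, 182, 29, 12))] [266.17629148 180.89692259] [295.57214681 193.55468453]
[([311.8, 187.3], 0.61, ((321.0013122558594, 188.3974609375), (104.0811996459961, 10.050457000732422), 0.7345209717750549))] [[281.9122     187.35421033]]
```

The packer sits where expected. Next I re-grip the bar.

Emit:
{"api": "move_arm", "payload": {"plan": [[[0,0,0],[0,0,0.045],1],[[0,0,0],[0,0,0.08],0.6],[[0,0,0],[-0.0005,0.0005,0.094],-1],[[0,0,0],[-0.0005,0.0005,0.094],-1],[[0,0,0],[-0.0005,0.0005,0.094],-1]]}}

```text
t: 19.92
eef_pos: [490.3, -124.3, 16.2]
tcp_rot: [3.14, 0.0, 1.524]
ft_force: [0.6, -0.0, 1.0]
opening: 0.639
grip_force: 0.0
```

Emit:
{"api": "move_arm", "payload": {"plan": [[[0,0,0],[0,0,0],-1],[[0,0,0],[0,0,0],-1],[[0,0,0],[0,0,0],-1],[[0,0,0],[0,0,0],-1],[[0,0,0],[0,0,0],-1]]}}

```text
t: 20.55
eef_pos: [489.7, -124.2, 15.1]
tcp_rot: [3.141, 0.0, 1.525]
ft_force: [0.6, -0.2, 0.9]
opening: 0.233
grip_force: 30.0
```

Emit:
{"api": "move_arm", "payload": {"plan": [[[0,0,0],[0,0,0],-1],[[0,0,0],[0,0,0],-1]]}}

```text
t: 20.8
eef_pos: [489.7, -124.1, 15.1]
tcp_rot: [3.141, 0.0, 1.524]
ft_force: [0.8, 0.9, 1.0]
opening: 0.23
grip_force: 30.0
```

Emit:
{"api": "move_arm", "payload": {"plan": [[[0,0,0],[0,0,0.002],-1],[[0,0,0],[0,0,0.004],-1],[[0,0,0],[0,0,0.006],-1],[[0,0,0],[0,0,0.0085],-1],[[0,0,0],[0,0,0.0085],-1]]}}

```text
t: 21.42
eef_pos: [489.6, -124.1, 6.7]
tcp_rot: [3.142, -0.0, 1.524]
ft_force: [-1.3, 1.0, 7.4]
opening: 0.23
grip_force: 30.0
```

Emit:
{"api": "move_arm", "payload": {"plan": [[[0,0,-1.3],[0.0003,0.005,0],-1],[[0,0,-2.6],[0.0006,0.01,0],-1],[[0,0,-3.9],[0.001,0.015,0],-1]]}}

```text
t: 21.8
eef_pos: [504.5, -124.2, 6.7]
tcp_rot: [-3.141, -0.0, 1.592]
ft_force: [-2.8, -5.0, 6.0]
opening: 0.226
grip_force: 30.0
```

Emit:
{"api": "move_arm", "payload": {"plan": [[[0,0,-1.3],[0.0005,0.005,0],-1],[[0,0,-2.6],[0.001,0.01,0],-1],[[0,0,-3.9],[0.0015,0.015,0],-1]]}}

```text
t: 22.18
eef_pos: [520.4, -123.3, 6.9]
tcp_rot: [3.14, 0.001, 1.659]
ft_force: [-1.8, -10.6, 4.8]
opening: 0.23
grip_force: 30.1
```

Emit:
{"api": "move_arm", "payload": {"plan": [[[0,0,-1.5],[-0.0005,0.006,0],-1],[[0,0,-3],[-0.0005,0.012,0],-1],[[0,0,-4.5],[0.0,0.017,0],-1],[[0,0,-6],[0.0003,0.023,0],-1],[[0,0,-7.5],[0.0008,0.029,0],-1]]}}

```text
t: 22.8
eef_pos: [549.1, -119.5, 6.9]
tcp_rot: [3.14, 0.001, 1.79]
ft_force: [-0.7, -7.0, 5.1]
opening: 0.228
grip_force: 30.2
```

Run:
```python
from h import *
s=readout.state();p=s['eef_pos'];print(p,s['tcp_rot'],s['ft_force'],s['moment']);d=(F-p)[:2];print(np.hypot(*d),np.arctan2(d[1],d[0])-A)
c=eyes.read_camera("scene");x=eyes.cut_out(c,"bar")+eyes.cut_out(c,"bar_grip")
for r in x: print(r["score"],cv2.minAreaRect(np.argwhere(r["mask"])[:,::-1].astype(np.float32)))
for ps in(.2,.28): print(ps,proj(c,[F+[0,0,40],F+[0,0,40]+(grip(.1,ps)-F-[0,0,40])*.4,grip(.1,ps)]).round(1).tolist())
```

```text
[ 549.13306196 -119.48069108    6.92899745] [3.14021450e+00 7.76635867e-04 1.78964705e+00] [-0.65397157 -6.99234346  5.05686036] [-1.03571814  0.24234929 -0.65587392]
222.83595392302507 0.26870033483398514
0.77 ((334.75531005859375, 196.2034149169922), (7.410865306854248, 78.64409637451172), 78.02386474609375)
0.74 ((325.5, 185.5), (13.0, 13.0), 90.0)
0.59 ((334.9422912597656, 196.2115478515625), (7.060181140899658, 77.85811614990234), 78.69007110595703)
0.2 [[358.3, 189.7], [327.6, 194.0], [281.5, 200.4]]
0.28 [[358.3, 189.7], [328.0, 196.0], [282.2, 205.5]]
```

Emit:
{"api": "move_arm", "payload": {"plan": [[[0,0,0],[0,0,-0.002],-1],[[0,0,0],[0,0,-0.004],-1],[[0,0,0],[0,0,-0.006],-1],[[0,0,0],[-0.0003,0,-0.008],-1],[[0,0,0],[-0.0005,0,-0.01],-1]]}}

```text
t: 23.58
eef_pos: [549.3, -119.7, 16.9]
tcp_rot: [3.14, 0.001, 1.79]
ft_force: [2.3, -4.3, 1.5]
opening: 0.23
grip_force: 30.0
```

Emit:
{"api": "move_arm", "payload": {"plan": [[[0,0,0],[0,0,-0.002],-1],[[0,0,0],[0,0,-0.004],-1],[[0,0,0],[0,0,-0.006],-1],[[0,0,0],[0,0,-0.006],-1]]}}

```text
t: 24.08
eef_pos: [549.0, -119.3, 22.9]
tcp_rot: [3.14, 0.001, 1.791]
ft_force: [3.1, -4.9, 1.5]
opening: 0.23
grip_force: 30.0
```

Emit:
{"api": "move_arm", "payload": {"plan": [[[0,0,0],[0,0,-0.001],-1],[[0,0,0],[0,0,-0.002],-1],[[0,0,0],[0,0,-0.002],-1]]}}

```text
t: 24.45
eef_pos: [548.9, -119.3, 24.7]
tcp_rot: [3.141, 0.0, 1.791]
ft_force: [2.9, -4.5, 2.0]
opening: 0.229
grip_force: 30.0
```

Emit:
{"api": "move_arm", "payload": {"plan": [[[0,0,0],[0,0,-0.001],-1],[[0,0,0],[0,0,-0.002],-1],[[0,0,0],[0,0,-0.002],-1]]}}

```text
t: 24.82
eef_pos: [548.7, -119.1, 26.7]
tcp_rot: [3.141, 0.0, 1.791]
ft_force: [2.5, -3.8, 2.2]
opening: 0.23
grip_force: 30.0
```

Emit:
{"api": "move_arm", "payload": {"plan": [[[0,0,0],[0,0,-0.001],-1],[[0,0,0],[0,0,-0.002],-1],[[0,0,0],[0,0,-0.002],-1]]}}

```text
t: 25.2
eef_pos: [548.5, -119.0, 28.6]
tcp_rot: [-3.142, -0.0, 1.791]
ft_force: [2.1, -2.1, 0.9]
opening: 0.231
grip_force: 30.0
```

Emit:
{"api": "move_arm", "payload": {"plan": [[[0,0,0],[0,0,-0.001],-1],[[0,0,0],[0,0,-0.002],-1],[[0,0,0],[0,0,-0.002],-1]]}}

```text
t: 25.58
eef_pos: [548.2, -118.9, 30.3]
tcp_rot: [-3.141, -0.001, 1.791]
ft_force: [2.4, -0.0, -2.1]
opening: 0.229
grip_force: 30.0
```

Emit:
{"api": "move_arm", "payload": {"plan": [[[0,0,0],[0,0,-0.001],-1],[[0,0,0],[0,0,-0.002],-1],[[0,0,0],[0,0,-0.002],-1]]}}

```text
t: 25.95
eef_pos: [548.1, -118.9, 32.4]
tcp_rot: [-3.141, -0.001, 1.792]
ft_force: [-0.1, 0.4, -4.3]
opening: 0.229
grip_force: 30.0
```

Force has gone from +2 to −4 N, so the tank rests on the packer and I'm carrying the bar. I go back 2 mm and let go.

Emit:
{"api": "move_arm", "payload": {"plan": [[[0,0,0],[0,0,0.001],-1],[[0,0,0],[0,0,0.0025],-1],[[0,0,0],[0,0,0.0025],-1]]}}

```text
t: 26.32
eef_pos: [548.5, -119.0, 30.1]
tcp_rot: [-3.141, -0.0, 1.791]
ft_force: [-1.3, 1.6, 0.9]
opening: 0.229
grip_force: 30.0
```

Emit:
{"api": "move_arm", "payload": {"plan": [[[0,0,0],[0,0,0],-0.45],[[0,0,0],[0,0,0],-0.3],[[0,0,0],[0,0,0],0],[[0,0,0],[0,0,0],1],[[0,0,0],[0,0,0],1]]}}

```text
t: 26.95
eef_pos: [548.6, -119.1, 30.1]
tcp_rot: [3.141, -0.0, 1.791]
ft_force: [-0.6, -0.3, 0.3]
opening: 0.608
grip_force: 0.0
```

Emit:
{"api": "move_arm", "payload": {"plan": [[[0,0,0],[0,0,0],1],[[0,0,0],[0,0,0],1],[[0,0,0],[0,0,-0.03],1],[[0,0,0],[0,0,-0.08],1],[[0,0,0],[0,0,-0.14],1]]}}

```text
t: 27.58
eef_pos: [548.1, -119.0, 171.0]
tcp_rot: [-3.14, -0.001, 1.791]
ft_force: [0.7, -0.4, -0.1]
opening: 0.997
grip_force: 0.0
```

Emit:
{"api": "move_arm", "payload": {"plan": [[[0,0,0],[-0.05,0,-0.05],1],[[0,0,0],[-0.1,0,-0.1],1],[[0,0,0],[-0.15,0,-0.1],1],[[0,0,0],[-0.15,0,-0.1],1],[[0,0,0],[-0.15,0,-0.1],1]]}}

```text
t: 28.2
eef_pos: [580.9, -265.1, 269.4]
tcp_rot: [-3.141, -0.001, 1.791]
ft_force: [-0.1, -0.5, -0.9]
opening: 0.995
grip_force: 0.0
```

Run:
```python
from h import *
c=eyes.read_camera("scene");save(c,"pics/f.png",(180,130,440,270),3)
t=eyes.read_camera("top")
for k in(c,t):
  for n in("packer","bar","clip","jar"): print(n,[(np.round(x["uv"]).tolist(),round(float(x["score"]),2),cv2.boundingRect(x["mask"].astype(np.uint8))) for x in eyes.cut_out(k,n)])
vis=box(85,30,42,-60)@Rz(A).T+st(-25,-62);print([(proj(k,vis).min(0),proj(k,vis).max(0)) for k in(c,t)])
```

```text
packer [([358.0, 224.0], 0.71, (342, 218, 32, 18))]
bar [([315.0, 194.0], 0.58, (268, 186, 106, 22))]
clip [([190.0, 165.0], 0.69, (178, 161, 25, 10)), ([314.0, 196.0], 0.37, (268, 185, 107, 24))]
jar [([286.0, 280.0], 0.64, (272, 261, 26, 36))]
packer [([278.0, 188.0], 0.78, (266, 182, 29, 12))]
bar [([316.0, 212.0], 0.81, (264, 199, 103, 32))]
clip [([340.0, 128.0], 0.36, (332, 117, 20, 26))]
jar [([342.0, 128.0], 0.78, (331, 116, 21, 27))]
[(array([341.87311509, 216.456049  ]), array([374.0260463 , 235.58807806])), (array([266.17629148, 180.89692259]), array([295.57214681, 193.55468453]))]
```

View pics/f.png

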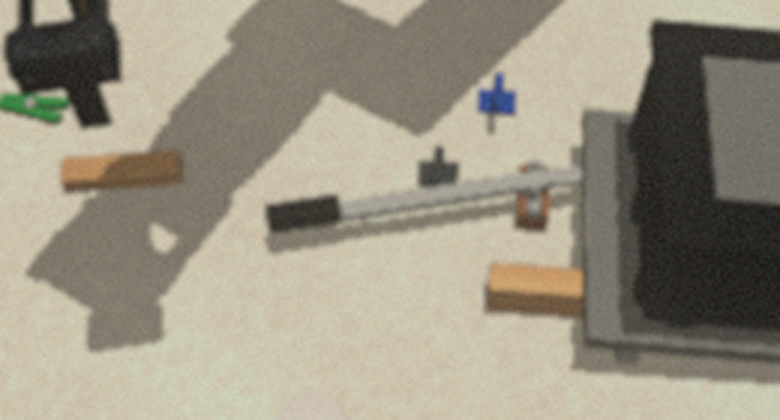

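The packer is under the board at crop (535,288). The bar lies free of the hook, toe still under the board, and the bystanders haven't moved. I hand in the job.

```bash
python3 -c "
from h import *
print(env.job_done())"
```

```text
the job is handed in; nothing more can be done
None
```

Job handed in: the tank rests on the thick packer, which butts against the stop rail (about 12 N); the bar is free of the hook and let go, and nothing else moved in the last picture.

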